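# Level the sprung burner shelf under the spirit level

### The arm

A 6-joint arm with a two-finger parallel gripper is mounted at the origin on the work surface. World frame = base frame: x ahead of the robot, y to its left, z up, the work surface at z = 0. Lengths are in m, angles in degrees, forces in N, time in s.
With the tool pointing down it reaches from about 0.25 to 0.725 m from the base axis. Payload 9.7 kg.
Tool frame: the origin (TCP) lies midway between the tips of the shut fingers; the grasp point (between the pads) lies 19 mm behind it; z points along the fingers, y is the line along which they close (so a half turn about z gives the same grasp; the last joint's range is limited). The gripper opens to 85 mm and grips with 20 to 120 N. Pads are 22 mm wide; open, the fingers measure 114 mm over their backs; the gripper's body (76 mm by 85 mm) begins 54 mm behind the grasp point. The pads swing forward as they close: fully open they stand 13 mm farther back than shut.
Start: joints at [63.255, 4.979, 10.078, 95.1, 0, 90], TCP at [0.248, 0.491, 0.193] pointing down, gripper open.
Joint ranges: [-179.16, 179.16], [-48.56, 103.87], [-65.8, 70.77], [-126.05, 130.52], [-82.76, 87.17], [-180, 180]. Speed limits (degrees/s): [127.2, 127.2, 147.25, 180, 180, 180].

### API

Orientations are given as [roll, pitch, yaw] about the fixed x, y, z axes, in that order (R = Rz(yaw) Ry(pitch) Rx(roll)).
In Python, from workcell import bot gives the robot as it stands.
- The arm moves only by the shell command python3 -m crank 'ROWS' [FORCE]. ROWS is JSON, a list of rows, each an object with "gripper": the finger opening in mm, from 0 to 85.4; "travel": the shift along the tool's x, y, z in mm, a list of three; "twist": the turn, a rotation vector about the tool's x, y, z in rad, a list of three. In form: [{"gripper": gripper, "travel": [tx, ty, tz], "twist": [rx, ry, rz]}, ...]. A call has 1 to 12 rows; each row shifts and turns the commanded pose from where the row before left it, along the tool's axes as they then stand; what a row does not reach is not made up. A row lasts 1/8 s, in which the tool goes at most 62.5 mm and 10.7 degrees, less where a joint would pass 70% of its speed; a pose out of reach is approached as far as the arm can. A call is refused whole if a number of a shift passes 62.5 or a number of a turn 0.188, either way. A call with a gripper value outside its range is refused whole. The fingers move at their own pace and stop on an object; FORCE is the grip in N (left out, the last holds). Time passes only in rows, so rows that do not move let the fingers close. It gives the time, the measured TCP pose, the force, the opening and the grip force at its end, in the units of the state.
- bot.get_obs(): the state, without advancing time (a new reading comes with each control period).
- bot.camera(name): name is "side" or "top" or "wrist"; returns the picture (400x640x3 uint8, red, green, blue); there is no depth.
- bot.calibration(name): a dict with "vfov" (degrees; the focal length in pixels is half the picture's height over the tangent of half this angle, whatever the lens; pixels are square), "cx", "cy" (the principal point, pixels), "camera_from_world" (4x4, takes a point from world to camera coordinates). Camera axes: x right, y down, z forward; pixel columns grow to the right and rows downward; lengths in m; the calibration is good to about 2 mm. A picture is of the moment at which its call begins: read the wrist's pose just before it. calibration takes no time and is no camera call; for the wrist camera it gives the pose at the moment of the call.
- bot.job_done(): hands the job in; it is judged then, once.
The state is a dict: "time": time; "q": joint angles; "qd": joint speeds; "joint_efforts": joint torques, N m; "ee_pos": TCP position; "tcp_rot": TCP orientation; "wrist_force": force on the tool from outside, world axes, zero at the start; "torque": the same for the moment, N m; "opening": finger opening in m; "grasp_force": force on a finger pad.
Only numpy, scipy, OpenCV 4.12 (cv2) and the standard library are available. Lean on these libraries where they do the work, as an engineer would, in place of code of your own. Each camera call takes 0.05 s, during which the arm holds its last target. There are 200 camera calls.

### The job

Lay the yellow spirit level, right way up, along the white outlined strip on the steel burner shelf and let go of it; then turn the orange levelling knob until the bubble sits between its two marks while the level is pressed down. The shelf rides on springs and only reads true under load, so judge the bubble while pressing firmly (about 10 newtons) on the level's red pad with the fingertips, and finish still pressing there with the bubble centred. Leave the bowls, ladle, jar and other kitchen things where they are.

Things in the scene. Friction and masses are not known exactly. Their poses are not given: they have to be found in the camera images.
- level_mid (a point): centre of the loose yellow spirit level, a 200 x 28 x 40 mm bar (about 0.25 kg) lying on the counter right way up (vial up); the point is half-way up, 20 mm above its underside. x runs along its length towards the vial end, z up. The red press pad (40 mm long) is the middle of its top face, 20 mm above this point.
- vial (a point): middle of the green vial window (58 x 22 mm) in the level's top face, 56 mm from the level's centre towards +x of the level, between two thin black marks; the pale bubble is 14 mm long.
- bubble (a joint): position of the bubble from the middle of the vial along the level's x axis (m); it runs towards the higher end, 0.25 m per rad of slope (4.4 mm per degree), settling in about 1 s. 0 is centred; marks allow 2.5 mm either way.
- strip (a point): centre of the white outlined strip (55 x 224 mm) on the top face of the steel burner shelf, which is 200 mm (x) by 260 mm (y), about 68 mm above the counter. The strip runs along y. y points from the shelf's hinged edge to the edge lifted by the levelling foot; z is the plate's normal. The shelf slopes about its hinged edge only, up to 0.06 rad.
- foot (a joint): angle of the orange levelling knob, rad, 0 to 3.2, growing clockwise seen from above; clockwise raises the foot edge of the shelf, 0.035 rad of slope per rad of knob. It starts 0.5 to 1.45 rad short of level (pressed), friction 0.2 N m, stays where left.
- foot_grip (a point): on the vertical axis of the levelling knob, at the height to grip its orange bar, which is 49 mm long, 14 mm thick, 32 mm tall (top 7 mm above this point) and lies along this frame's x axis, turning with the knob. Under the bar a 52 mm disc, its top 23 mm below this point. It stands on a fixed steel block, its axis 65 mm beyond the shelf's foot edge and higher than the shelf.
- bowl_low: blue ceramic bowl, 140 mm across, 55 mm high, bystander; origin under its middle
- bowl_top: terracotta ceramic bowl, 140 mm across, 55 mm high, bystander; origin under its middle
- jar: amber glass jar, 70 mm across, 110 mm high, bystander; origin under its middle
- deck (a joint): spring lift of the shelf about its hinged edge, rad: 0 = springs pressed fully home, 0.04 = fully risen (nothing on it); about 0.026 with the level lying on it. 3 to 5 N on the middle of the strip presses it home; then the levelling foot alone sets the slope. Anything less adds to the slope, foot edge up.
- ladle: steel ladle, 90 mm cup, 32 mm high, with a handle reaching 270 mm from the cup's middle towards its own -x, bystander; origin under the cup
Things that resemble listed ones, but are neither listed nor needed, are in the scene too. Of the things that look like the part that bears level_mid, take the one that is farthest from the robot's base at the start.

How it is judged:
By the outcome, as a careful person would: the job done as asked, in the order asked, and still so for the second after the job is handed in, while the arm keeps its last pose, push and grip.
It also fails if it takes over 72 s, if anything falls off the work surface, if the arm or the gripper's body presses on something with over 40 N, if the wrist force passes 120 N, or if a joint passes its speed limit or range.

## Working session

There is one attempt and no reset: what is moved stays moved. The work goes in short steps, Python scripts to look and compute and a shell command to move; the robot and the scene stay as the last step left them, time stands still between calls to the robot, and variables do not carry over. Pictures are saved under pics/ and viewed, at most 10 in all, crops included, and the job is handed in when it is done.

```bash
mkdir -p pics; ls
python3 - <<'E'
from workcell import bot
import cv2,json
o=bot.get_obs();print(o)
for n in("top","side"):
    im=bot.camera(n);cv2.imwrite(f"pics/{n}0.png",im[...,::-1]);c=bot.calibration(n);print(n,c)
E
```

```text
pics
{'time': 0.0, 'q': array([ 6.32538079e+01,  5.01442804e+00,  1.00335090e+01,  9.51019584e+01,
       -2.97932278e-03,  8.99987850e+01]), 'qd': array([-0.04334944, -0.03700993,  0.07988391,  0.04281266,  0.00711619,
        0.04102866]), 'joint_efforts': array([ 4.52435243e-04, -5.20385706e+01,  4.64806759e+01,  1.62586867e-02,
        2.36220387e-06,  1.07583821e-05]), 'ee_pos': array([0.24739926, 0.49087491, 0.19184274]), 'tcp_rot': array([-1.79917123e+02,  2.97756217e-03,  1.53255027e+02]), 'wrist_force': array([ 0.33834766, -0.13039329, -0.02482235]), 'torque': array([-0.02672067, -0.03204517,  0.00279618]), 'grasp_force': 0.0, 'opening': 0.08558450451475857}
top {'vfov': 48.19904542099561, 'cx': 315.1748850570059, 'cy': 205.5160309775373, 'camera_from_world': array([[ 0.0211416 , -0.99977287, -0.00269195, -0.02582026],
       [-0.99244308, -0.02066092, -0.12095395,  0.45827633],
       [ 0.12087086,  0.00522877, -0.99265447,  1.66631461],
       [ 0.        ,  0.        ,  0.        ,  1.        ]])}
side {'vfov': 48.04705304875175, 'cx': 315.4145595657426, 'cy': 194.62232555495098, 'camera_from_world': array([[ 0.87546254, -0.48298889,  0.0169432 , -0.39439066],
       [-0.22075638, -0.43083692, -0.8750121 ,  0.18835166],
       [ 0.42992088,  0.7623    , -0.48380446,  1.43338828],
       [ 0.        ,  0.        ,  0.        ,  1.        ]])}
```

View pics/top0.png

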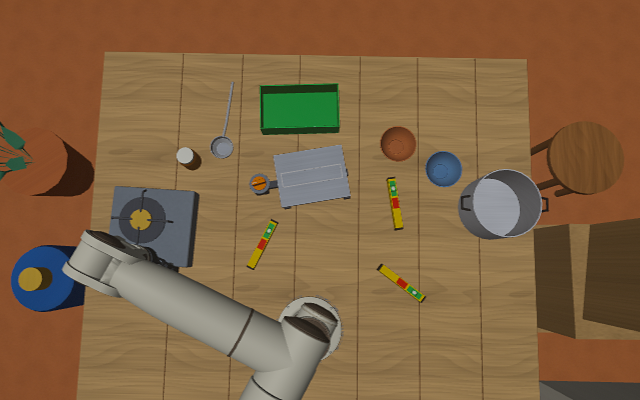

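View pics/side0.png

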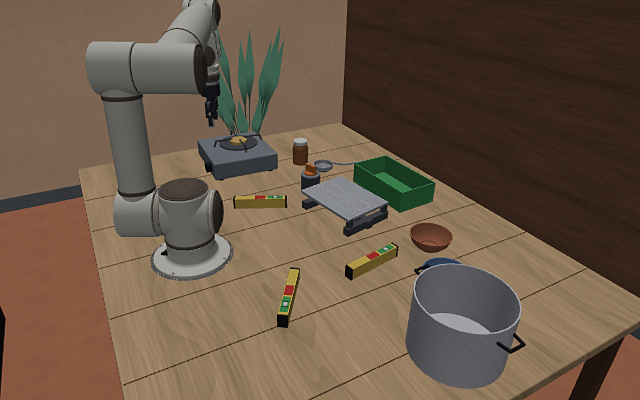

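The top view shows three levels, at (262,244), (395,204) and (401,283). It also shows the shelf with corners around (273,155) to (350,195), and the knob at (260,183). I'll measure these.

```bash
cat > h.py <<'E'
from workcell import bot
import cv2,numpy as np
def ray(c,u,v,h=400):
    f=h/2/np.tan(np.radians(c["vfov"]/2));T=c["camera_from_world"];R=T[:3,:3];t=T[:3,3]
    return -R.T@t, R.T@np.array([(u-c["cx"])/f,(v-c["cy"])/f,1])
def cast(c,u,v,z):
    o,d=ray(c,u,v);return o+d*(z-o[2])/d[2]
def proj(c,p):
    f=200/np.tan(np.radians(c["vfov"]/2));q=c["camera_from_world"]@np.append(p,1);return c["cx"]+f*q[0]/q[2],c["cy"]+f*q[1]/q[2]
def blobs(im,lo,hi,amin=10):
    m=cv2.inRange(cv2.cvtColor(im,cv2.COLOR_RGB2HSV),lo,hi)
    cs,_=cv2.findContours(m,cv2.RETR_EXTERNAL,cv2.CHAIN_APPROX_NONE)
    return [(cv2.minAreaRect(k),cv2.contourArea(k)) for k in cs if cv2.contourArea(k)>=amin]
E
python3 - <<'E'
from h import *
im=cv2.imread("pics/top0.png")[...,::-1].copy();c=bot.calibration("top")
for nm,lo,hi,z in(("red",(0,200,120),(5,255,255),.04),("yel",(22,180,120),(30,255,255),.04),("grn",(50,120,80),(75,255,255),.04),("orange",(8,200,150),(18,255,255),.125)):
    for r,a in blobs(im,lo,hi,8):
        print(nm,np.round(r[0],1),np.round(r[1],1),round(r[2]),a,cast(c,*r[0],z).round(3))
for p in((273,155),(342,146),(350,195),(283,208)):print(cast(c,*p,.07).round(3))
for p in((392,179),(399,229)):print(cast(c,*p,.04).round(3))
big=cv2.resize(im[130:240,240:440],None,fx=4,fy=4,interpolation=cv2.INTER_CUBIC);cv2.imwrite("pics/crop.png",big[...,::-1])
E
```

```text
red [401.3 282.8] [9.4 5. ] 37 37.5 [ 0.177 -0.339  0.04 ]
red [261.3 243.4] [4.5 9.4] 27 33.0 [0.311 0.181 0.04 ]
red [394.9 202.6] [9.7 4.6] 81 33.5 [ 0.475 -0.316  0.04 ]
yel [413.2 291.8] [22.4  7.8] 37 137.0 [ 0.146 -0.383  0.04 ]
yel [ 30. 279.] [22. 22.] 90 376.5 [0.162 1.031 0.04 ]
yel [389.4 273.7] [21.5  7.8] 36 132.5 [ 0.21  -0.296  0.04 ]
yel [254.4 257.4] [ 7.5 20.2] 28 126.5 [0.259 0.205 0.04 ]
yel [270.7 226.6] [ 7.2 11.2] 27 10.0 [0.374 0.148 0.04 ]
yel [140.5 219.5] [19. 19.] 90 166.0 [0.391 0.638 0.04 ]
yel [397.3 217.7] [19.2  7.9] 81 130.0 [ 0.418 -0.325  0.04 ]
grn [413.9 292.2] [15.2  5.2] 37 65.5 [ 0.144 -0.385  0.04 ]
grn [268.3 230.4] [ 4.5 14.8] 27 36.5 [0.36  0.157 0.04 ]
grn [392.7 188. ] [14.6  4.8] 81 34.0 [ 0.53  -0.308  0.04 ]
grn [ 15.5 163. ] [10. 17.] 90 119.5 [0.597 1.129 0.04 ]
grn [ 11.4 137.4] [25. 10.] 41 175.0 [0.696 1.156 0.04 ]
grn [299.5 106.5] [43. 79.] 90 2539.5 [0.842 0.052 0.04 ]
orange [259.9 186.8] [ 4.3 11.4] 74 29.5 [0.51  0.183 0.125]
orange [257.4 179.8] [ 6.  12.6] 74 41.5 [0.536 0.193 0.125]
[0.641 0.146 0.07 ]
[ 0.681 -0.112  0.07 ]
[ 0.495 -0.145  0.07 ]
[0.442 0.102 0.07 ]
[ 0.564 -0.305  0.04 ]
[ 0.375 -0.331  0.04 ]
```

View pics/crop.png

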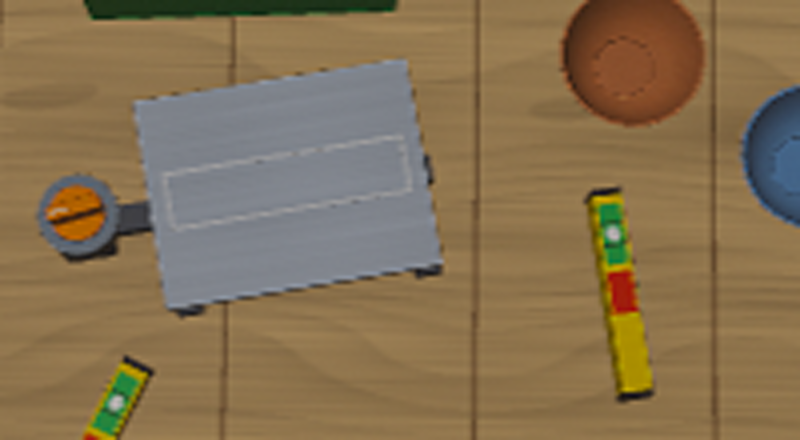

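```bash
python3 -m crank '[{"gripper":85,"travel":[-40,-44,0],"twist":[0,0,0]},{"gripper":85,"travel":[-40,-44,0],"twist":[0,0,0]},{"gripper":85,"travel":[-40,-44,0],"twist":[0,0,0]},{"gripper":85,"travel":[-40,-44,0],"twist":[0,0,0]},{"gripper":85,"travel":[-40,-44,0],"twist":[0,0,0]},{"gripper":85,"travel":[-40,-44,0],"twist":[0,0,0]},{"gripper":85,"travel":[0,0,0],"twist":[0,0,0.18]},{"gripper":85,"travel":[0,0,0],"twist":[0,0,0.18]},{"gripper":85,"travel":[0,0,0],"twist":[0,0,0.18]},{"gripper":85,"travel":[0,0,0],"twist":[0,0,0.18]},{"gripper":85,"travel":[0,0,0],"twist":[0,0,0.18]},{"gripper":85,"travel":[0,0,0],"twist":[0,0,0.18]}]'
cat >> h.py <<'E'
def tool(target,yaw=None):
    "tool-frame shift in mm to the TCP target, and twist z in rad to the yaw (shift first)"
    o=bot.get_obs()
    from scipy.spatial.transform import Rotation as Ro
    R=Ro.from_euler("xyz",o["tcp_rot"],degrees=True)
    print("t",o["time"],"pos",o["ee_pos"].round(4),"rot",o["tcp_rot"].round(2),"q",o["q"].round(1),"F",o["wrist_force"].round(1),"open",round(o["opening"]*1e3,1))
    print("shift mm",(R.inv().apply(np.array(target)-o["ee_pos"])*1e3).round(1))
    if yaw is not None: print("twist to upright pose",(R.inv()*Ro.from_euler("xyz",[180,0,yaw],degrees=True)).as_rotvec().round(4))
E
python3 - <<'E'
from h import *
tool([.475,-.316,.192],8)
o=bot.get_obs();c=bot.calibration("wrist");T=np.linalg.inv(c["camera_from_world"])
from scipy.spatial.transform import Rotation as Ro
R=Ro.from_euler("xyz",o["tcp_rot"],degrees=True)
print(c["vfov"],"cam in tool",R.inv().apply(T[:3,3]-o["ee_pos"]),"\n",R.inv().as_matrix()@T[:3,:3])
E
```

```text
time: 1.6
ee_pos: [0.3429, 0.1473, 0.1923]
tcp_rot: [-180.0, 0.0, 91.0]
wrist_force: [-0.3, 0.9, 0.4]
opening: 0.085
grasp_force: 0.0
t 1.6 pos [0.3429 0.1473 0.1923] rot [-1.7997e+02  1.0000e-02  9.1030e+01] q [ 23.2 -18.9 -11.5  97.5   0.  112.2] F [-0.3  0.9  0.4] open 85.0
shift mm [-4.656e+02  1.238e+02  3.000e-01]
twist to upright pose [-3.0000e-04  5.0000e-04  1.4492e+00]
62.99431365159845 cam in tool [ 0.07967164  0.00037903 -0.18190894] 
 [[ 1.58365674e-04 -9.52514339e-01 -3.04493692e-01]
 [ 9.99999962e-01  8.24952351e-05  2.62034241e-04]
 [-2.24472093e-04 -3.04493722e-01  9.52514317e-01]]
```

```bash
python3 -m crank '[{"gripper":85,"travel":[-52,14,0],"twist":[0,0,0]},{"gripper":85,"travel":[-52,14,0],"twist":[0,0,0]},{"gripper":85,"travel":[-52,14,0],"twist":[0,0,0]},{"gripper":85,"travel":[-52,14,0],"twist":[0,0,0]},{"gripper":85,"travel":[-52,14,0],"twist":[0,0,0]},{"gripper":85,"travel":[-52,14,0],"twist":[0,0,0]},{"gripper":85,"travel":[-52,14,0],"twist":[0,0,0]},{"gripper":85,"travel":[-52,14,0],"twist":[0,0,0]},{"gripper":85,"travel":[-50,12,0],"twist":[0,0,0]},{"gripper":85,"travel":[0,0,0],"twist":[0,0,0.18]},{"gripper":85,"travel":[0,0,0],"twist":[0,0,0.18]},{"gripper":85,"travel":[0,0,0],"twist":[0,0,0.18]}]'
python3 -m crank '[{"gripper":85,"travel":[0,0,0],"twist":[0,0,0.18]},{"gripper":85,"travel":[0,0,0],"twist":[0,0,0.18]},{"gripper":85,"travel":[0,0,0],"twist":[0,0,0.18]},{"gripper":85,"travel":[0,0,0],"twist":[0,0,0.18]},{"gripper":85,"travel":[0,0,0],"twist":[0,0,0.18]},{"gripper":85,"travel":[0,0,0],"twist":[0,0,0]}]'
cat >> h.py <<'E'
def level(z,im=None):
    "red pad and vial positions and yaw at height z from the wrist camera"
    if im is None:
        c=bot.calibration("wrist");im=bot.camera("wrist")
    r=max(blobs(im,(0,200,80),(5,255,255),30),key=lambda k:k[1])[0];g=max(blobs(im,(50,120,60),(75,255,255),30),key=lambda k:k[1])[0]
    R=cast(c,*r[0],z);G=cast(c,*g[0],z);d=G-R
    print("red px",np.round(r[0]),np.round(r[1]),R.round(4),"vial px",np.round(g[0]),np.round(g[1]),G.round(4),"yaw",np.degrees(np.arctan2(d[1],d[0])).round(1),"dist",np.linalg.norm(d).round(4))
    return im,c,R
E
python3 - <<'E'
from h import *
im,c,R=level(.04);cv2.imwrite("pics/w1.png",im[...,::-1]);tool([R[0],R[1],.1],8)
E
```

```text
time: 3.1
ee_pos: [0.478, -0.3156, 0.1919]
tcp_rot: [-179.9, -0.0, 60.1]
wrist_force: [-0.5, 0.2, 0.1]
opening: 0.0849
grasp_force: 0.0
time: 3.85
ee_pos: [0.4781, -0.3154, 0.1922]
tcp_rot: [-180.0, 0.0, 8.9]
wrist_force: [0.0, 0.3, -0.1]
opening: 0.0848
grasp_force: 0.0
red px [320. 179.] [36. 21.] [ 0.4757 -0.3133  0.04  ] vial px [320. 124.] [19. 20.] [ 0.5308 -0.3042  0.04  ] yaw 9.4 dist 0.0558
t 3.9 pos [ 0.4781 -0.3154  0.1923] rot [-1.7998e+02  2.0000e-02  9.1000e+00] q [-33.4   8.2  13.6  95.4   0.  137.5] F [-0.9 -0.1 -0.4] open 84.8
shift mm [-2.  -2.4 92.3]
twist to upright pose [-0.0004  0.0004  0.0191]
```

View pics/w1.png

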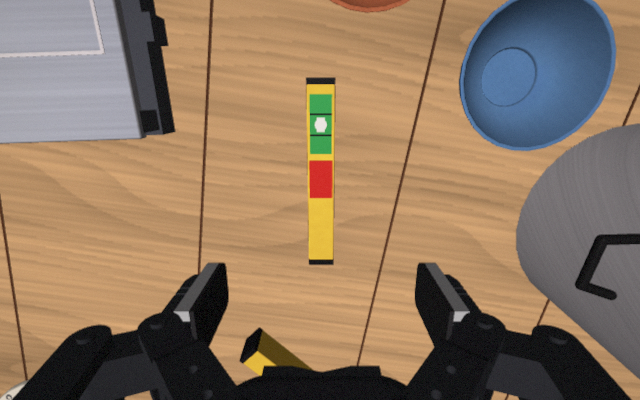

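The wrist view shows the target level centred, with its red pad at (320,179) and its vial at (320,124), aligned with the tool. I'll go down and grasp it.

```bash
python3 -m crank '[{"gripper":85,"travel":[-2,-2,50],"twist":[0,0,0]},{"gripper":85,"travel":[0,0,50],"twist":[0,0,0]},{"gripper":85,"travel":[0,0,50],"twist":[0,0,0]},{"gripper":85,"travel":[0,0,24],"twist":[0,0,0]},{"gripper":85,"travel":[0,0,12],"twist":[0,0,0]},{"gripper":27,"travel":[0,0,0],"twist":[0,0,0]},{"gripper":20,"travel":[0,0,0],"twist":[0,0,0]},{"gripper":20,"travel":[0,0,0],"twist":[0,0,0]},{"gripper":20,"travel":[0,0,0],"twist":[0,0,0]},{"gripper":20,"travel":[0,0,0],"twist":[0,0,0]},{"gripper":20,"travel":[0,0,0],"twist":[0,0,0]}]' 40
python3 -m crank '[{"gripper":20,"travel":[0,0,-50],"twist":[0,0,0]},{"gripper":20,"travel":[0,0,-50],"twist":[0,0,0]},{"gripper":20,"travel":[0,0,-50],"twist":[0,0,0]},{"gripper":20,"travel":[0,0,-30],"twist":[0,0,0]},{"gripper":20,"travel":[0,0,0],"twist":[0,0,0]}]'
python3 - <<'E'
from h import *
o=bot.get_obs();im,c,R=level(o["ee_pos"][2]+.034)
ct=bot.calibration("top")
pts=[(240+a/4-.4,130+b/4-.4) for a,b in((165,173),(402,136),(411,190),(173,230))]
P=np.array([cast(ct,*p,.07) for p in pts]);print(P.round(3));C=P.mean(0);print(C)
tool([C[0],C[1],.2],100)
E
```

```text
time: 5.28
ee_pos: [0.4759, -0.3138, 0.0067]
tcp_rot: [180.0, -0.0, 8.9]
wrist_force: [0.2, -0.1, -0.1]
opening: 0.0196
grasp_force: 0.0
time: 5.9
ee_pos: [0.4768, -0.3145, 0.1893]
tcp_rot: [179.8, -0.2, 8.9]
wrist_force: [0.7, 0.3, -0.0]
opening: 0.0197
grasp_force: 0.0
red px [320. 179.] [36. 21.] [ 0.5189 -0.3059  0.2233] vial px [321. 124.] [20. 20.] [ 0.5436 -0.3023  0.2233] yaw 8.3 dist 0.0249
[[ 0.574  0.114  0.07 ]
 [ 0.613 -0.106  0.07 ]
 [ 0.562 -0.115  0.07 ]
 [ 0.52   0.105  0.07 ]]
[ 0.56723708 -0.0005868   0.07      ]
t 5.95 pos [ 0.4763 -0.3141  0.1873] rot [ 1.7993e+02 -7.0000e-02  8.8700e+00] q [-33.4   7.6  12.4  94.6  -0.  137.7] F [-0.4  0.2 -0.4] open 19.7
shift mm [ 138.2 -295.7  -12.9]
twist to upright pose [ 1.9000e-03 -1.0000e-04 -1.5905e+00]
```

The fingers closed to 20 mm with no force, so they didn't get the level. I'll look before going further.

Run:
```python
from h import *
a=bot.camera("wrist");b=bot.camera("side")
print(bot.get_obs()["time"],bot.get_obs()["ee_pos"])
x=np.vstack([cv2.resize(a,(480,300)),cv2.resize(b,(480,300))]);cv2.imwrite("pics/ws2.png",x[...,::-1])
w=cv2.imread("pics/w1.png")[...,::-1];print(np.abs(w.astype(int)-a).mean())
```

```text
6.05 [ 0.47558264 -0.31363978  0.18533743]
21.893049479166667
```

View pics/ws2.png

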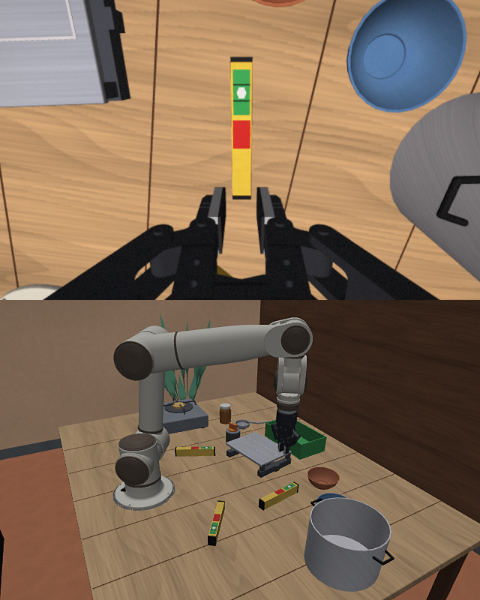

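```bash
python3 -m crank '[{"gripper":85,"travel":[0,0,0],"twist":[0,0,0]},{"gripper":85,"travel":[0,0,0],"twist":[0,0,0]},{"gripper":85,"travel":[0,0,50],"twist":[0,0,0]},{"gripper":85,"travel":[0,0,50],"twist":[0,0,0]},{"gripper":85,"travel":[0,0,50],"twist":[0,0,0]},{"gripper":85,"travel":[0,0,20],"twist":[0,0,0]},{"gripper":85,"travel":[0,0,7],"twist":[0,0,0]},{"gripper":85,"travel":[0,0,0],"twist":[0,0,0]}]' 40
python3 - <<'E'
from h import *
a=bot.camera("wrist");b=bot.camera("side");c=bot.calibration("side")
o=bot.get_obs();p=np.array(proj(c,o["ee_pos"]));print(o["ee_pos"],p,proj(c,[.4757,-.3133,.04]))
u,v=p.astype(int);k=b[max(v-90,0):v+60,u-120:u+120]
x=np.vstack([cv2.resize(a,(400,250)),cv2.resize(k,(480,300),interpolation=cv2.INTER_CUBIC)[:,:400]]);cv2.imwrite("pics/ws3.png",x[...,::-1])
E
```

```text
time: 7.05
ee_pos: [0.476, -0.3139, 0.0099]
tcp_rot: [180.0, -0.0, 8.9]
wrist_force: [0.1, 0.7, 0.6]
opening: 0.085
grasp_force: 0.0
[ 0.47653564 -0.31425562  0.0108687 ] [371.69150305 261.93522892] (np.float64(372.02380586197154), np.float64(254.24100397789368))
```

View pics/ws3.png

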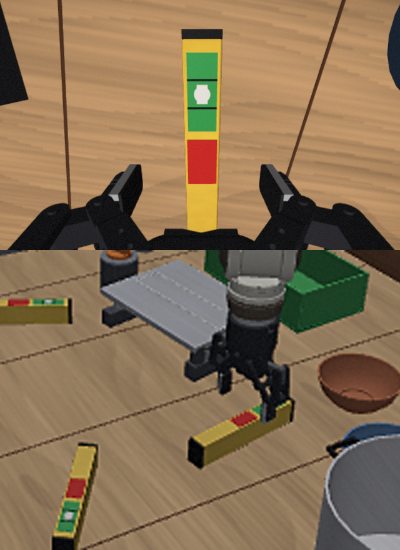

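The side crop shows the fingertips still near the top of the level. In the wrist view the pads (top edge near row 264 of 400) also sit about 45 mm behind the stated TCP. The reported TCP is therefore about 45 mm past the real fingertips, which explains why the fingers closed above the bar. I'll go lower in small steps and watch the force.

```bash
python3 -m crank '[{"gripper":85,"travel":[0,0,10],"twist":[0,0,0]},{"gripper":85,"travel":[0,0,10],"twist":[0,0,0]},{"gripper":85,"travel":[0,0,5],"twist":[0,0,0]},{"gripper":85,"travel":[0,0,0],"twist":[0,0,0]}]' 40
python3 -m crank '[{"gripper":85,"travel":[0,0,5],"twist":[0,0,0]},{"gripper":85,"travel":[0,0,5],"twist":[0,0,0]},{"gripper":85,"travel":[0,0,5],"twist":[0,0,0]},{"gripper":27,"travel":[0,0,0],"twist":[0,0,0]},{"gripper":20,"travel":[0,0,0],"twist":[0,0,0]},{"gripper":20,"travel":[0,0,0],"twist":[0,0,0]},{"gripper":20,"travel":[0,0,0],"twist":[0,0,0]},{"gripper":20,"travel":[0,0,0],"twist":[0,0,0]}]' 40
```

```text
time: 7.65
ee_pos: [0.4755, -0.3136, -0.0161]
tcp_rot: [-180.0, 0.0, 8.9]
wrist_force: [0.3, -0.4, 0.4]
opening: 0.0847
grasp_force: 0.0
time: 8.65
ee_pos: [0.4761, -0.314, -0.03]
tcp_rot: [180.0, -0.0, 8.9]
wrist_force: [1.3, 0.0, 2.4]
opening: 0.0274
grasp_force: 40.8
```

```bash
python3 -m crank '[{"gripper":20,"travel":[0,0,-25],"twist":[0,0,0]},{"gripper":20,"travel":[0,0,-40],"twist":[0,0,0]},{"gripper":20,"travel":[0,0,-50],"twist":[0,0,0]},{"gripper":20,"travel":[0,0,-45],"twist":[0,0,0]},{"gripper":20,"travel":[12,-25,0],"twist":[0,0,-0.08]},{"gripper":20,"travel":[0,0,0],"twist":[0,0,0.08]},{"gripper":20,"travel":[20,-45,0],"twist":[0,0,0]},{"gripper":20,"travel":[20,-45,0],"twist":[0,0,0]},{"gripper":20,"travel":[20,-45,0],"twist":[0,0,0]},{"gripper":20,"travel":[20,-45,0],"twist":[0,0,0]},{"gripper":20,"travel":[20,-45,0],"twist":[0,0,0]},{"gripper":20,"travel":[20,-45,0],"twist":[0,0,0]}]'
python3 -m crank '[{"gripper":20,"travel":[0,0,0],"twist":[0,0,-0.17]},{"gripper":20,"travel":[0,0,0],"twist":[0,0,-0.18]},{"gripper":20,"travel":[0,0,0],"twist":[0,0,-0.18]},{"gripper":20,"travel":[0,0,0],"twist":[0,0,-0.18]},{"gripper":20,"travel":[0,0,0],"twist":[0,0,-0.18]},{"gripper":20,"travel":[0,0,0],"twist":[0,0,-0.18]},{"gripper":20,"travel":[0,0,0],"twist":[0,0,-0.18]},{"gripper":20,"travel":[0,0,0],"twist":[0,0,-0.18]},{"gripper":20,"travel":[0,0,0],"twist":[0,0,-0.16]},{"gripper":20,"travel":[0,0,0],"twist":[0,0,0]}]'
python3 - <<'E'
from h import *
o=bot.get_obs();im,c,R=level(o["ee_pos"][2]+.03+.04)
cv2.imwrite("pics/w4.png",im[...,::-1]);tool([.567,-.0006,.15],100.4)
np.save("c4.npy",c["camera_from_world"])
E
```

```text
time: 10.15
ee_pos: [0.5607, -0.0004, 0.1291]
tcp_rot: [-180.0, 0.0, 8.9]
wrist_force: [1.3, -0.8, -2.1]
opening: 0.0272
grasp_force: 40.5
time: 11.4
ee_pos: [0.5605, -0.002, 0.1291]
tcp_rot: [-179.9, -0.0, 99.9]
wrist_force: [0.5, 0.7, -2.8]
opening: 0.0276
grasp_force: 40.7
red px [321. 305.] [62. 86.] [ 0.561  -0.001   0.1991] vial px [582. 212.] [306. 114.] [0.6475 0.0542 0.1991] yaw 32.5 dist 0.1026
t 11.45 pos [ 0.5606 -0.002   0.1292] rot [-1.7995e+02 -1.0000e-02  9.9770e+01] q [-0.2  5.6  3.8 88.2  0.  80. ] F [-0.5  0.3 -2.4] open 27.5
shift mm [  0.3   6.5 -20.9]
twist to upright pose [-0.0008 -0.0002 -0.011 ]
```

View pics/w4.png

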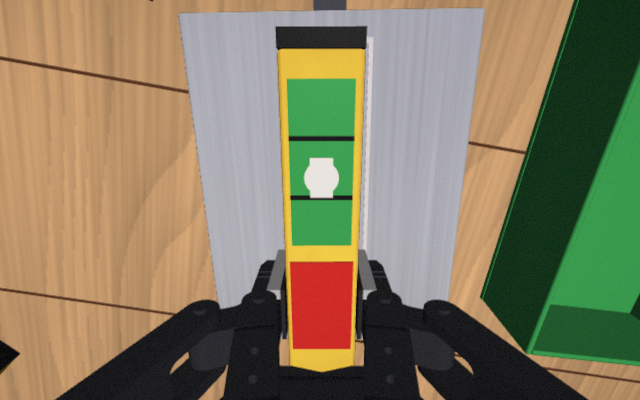

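The level is held squarely over the shelf. The foot-edge corners are at (181,15) and (483,9), and the strip's right edge runs from (371,40) to (362,250). I'll cast those points onto the shelf plane.

Run:
```python
from h import *
c=bot.calibration("wrist");c["camera_from_world"]=np.load("c4.npy")
for z in(.066,.072):
    A,B=cast(c,181,15,z),cast(c,483,9,z);S1,S2=cast(c,371,40,z),cast(c,362,250,z)
    x=(B-A)/np.linalg.norm(B-A);y=np.array([-x[1],x[0],0]);M=(A+B)/2
    print("edge",A.round(4),B.round(4),np.linalg.norm(B-A).round(4),"yaw y",np.degrees(np.arctan2(y[1],y[0])).round(2),"centre",(M-.13*y).round(4))
    s=S1-S2;print("strip edge",S1.round(4),S2.round(4),"yaw",np.degrees(np.arctan2(s[1],s[0])).round(2),"corner-based",(S1-.0275*x-.112*y).round(4))
```

```text
edge [0.4464 0.1126 0.066 ] [0.6432 0.1506 0.066 ] 0.2005 yaw y 100.91 centre [0.5694 0.0039 0.066 ]
strip edge [0.5743 0.1196 0.066 ] [ 0.6012 -0.0351  0.066 ] yaw 99.86 corner-based [0.5685 0.0045 0.066 ]
edge [0.4489 0.1117 0.072 ] [0.6409 0.1487 0.072 ] 0.1956 yaw y 100.91 centre [0.5695 0.0026 0.072 ]
strip edge [0.5736 0.1186 0.072 ] [ 0.5998 -0.0323  0.072 ] yaw 99.86 corner-based [0.5678 0.0034 0.072 ]
```

```bash
python3 -m crank '[{"gripper":20,"travel":[4,8,0],"twist":[0,0,-0.011]},{"gripper":20,"travel":[0,0,30],"twist":[0,0,0]},{"gripper":20,"travel":[0,0,30],"twist":[0,0,0]},{"gripper":20,"travel":[0,0,15],"twist":[0,0,0]},{"gripper":20,"travel":[0,0,5],"twist":[0,0,0]},{"gripper":20,"travel":[0,0,0],"twist":[0,0,0]},{"gripper":20,"travel":[0,0,0],"twist":[0,0,0]}]'
python3 -m crank '[{"gripper":20,"travel":[0,0,3],"twist":[0,0,0]},{"gripper":20,"travel":[0,0,2],"twist":[0,0,0]},{"gripper":20,"travel":[0,0,0],"twist":[0,0,0]}]'
python3 -m crank '[{"gripper":20,"travel":[0,0,2],"twist":[0,0,0]},{"gripper":20,"travel":[0,0,2],"twist":[0,0,0]},{"gripper":20,"travel":[0,0,0],"twist":[0,0,0]}]'
```

```text
time: 12.32
ee_pos: [0.5687, 0.0033, 0.0508]
tcp_rot: [179.9, 0.0, 100.6]
wrist_force: [-0.6, -0.6, -2.3]
opening: 0.0276
grasp_force: 40.7
time: 12.7
ee_pos: [0.5679, 0.0033, 0.0444]
tcp_rot: [-180.0, -0.0, 100.6]
wrist_force: [0.1, -0.4, -2.3]
opening: 0.0276
grasp_force: 40.7
time: 13.08
ee_pos: [0.568, 0.0033, 0.0404]
tcp_rot: [-180.0, -0.0, 100.6]
wrist_force: [0.4, -0.7, -2.0]
opening: 0.0272
grasp_force: 40.8
```

```bash
python3 -m crank '[{"gripper":20,"travel":[0,0,2],"twist":[0,0,0]},{"gripper":20,"travel":[0,0,1],"twist":[0,0,0]},{"gripper":20,"travel":[0,0,0],"twist":[0,0,0]}]'
python3 -m crank '[{"gripper":20,"travel":[0,0,1],"twist":[0,0,0]},{"gripper":20,"travel":[0,0,1],"twist":[0,0,0]},{"gripper":20,"travel":[0,0,0],"twist":[0,0,0]}]'
```

```text
time: 13.45
ee_pos: [0.5681, 0.0034, 0.0379]
tcp_rot: [180.0, -0.0, 100.6]
wrist_force: [-0.3, 1.3, 0.6]
opening: 0.0274
grasp_force: 41.2
time: 13.82
ee_pos: [0.5683, 0.0038, 0.0363]
tcp_rot: [179.9, -0.0, 100.6]
wrist_force: [-2.3, 4.2, 6.3]
opening: 0.0274
grasp_force: 41.8
```

```bash
python3 -m crank '[{"gripper":45,"travel":[0,0,0],"twist":[0,0,0]},{"gripper":60,"travel":[0,0,0],"twist":[0,0,0]},{"gripper":60,"travel":[0,0,0],"twist":[0,0,0]},{"gripper":60,"travel":[0,0,-30],"twist":[0,0,0]},{"gripper":60,"travel":[0,0,-30],"twist":[0,0,0]},{"gripper":0,"travel":[0,0,-20],"twist":[0,0,0]},{"gripper":0,"travel":[0,0,0],"twist":[0,0,0]},{"gripper":0,"travel":[0,0,0],"twist":[0,0,0]},{"gripper":0,"travel":[0,0,0],"twist":[0,0,0]},{"gripper":0,"travel":[0,0,0],"twist":[0,0,0]}]' 40
python3 - <<'E'
from h import *
im,c,R=level(.108);tool([R[0],R[1],.075],None)
cv2.imwrite("pics/w5.png",im[...,::-1])
E
```

```text
time: 15.08
ee_pos: [0.5676, 0.0033, 0.1148]
tcp_rot: [-179.9, -0.0, 100.6]
wrist_force: [0.5, 1.0, 0.1]
opening: 0.0003
grasp_force: 0.0
red px [322. 230.] [57. 38.] [0.5686 0.0047 0.108 ] vial px [582. 236.] [298. 114.] [0.7295 0.0311 0.108 ] yaw 9.3 dist 0.163
t 15.125 pos [0.5677 0.0033 0.115 ] rot [-1.7995e+02 -1.0000e-02  1.0060e+02] q [ 0.3  6.6  3.2 86.7  0.  79.7] F [0.2 0.3 0.2] open 0.0
shift mm [ 1.2  1.1 40. ]
```

View pics/w5.png

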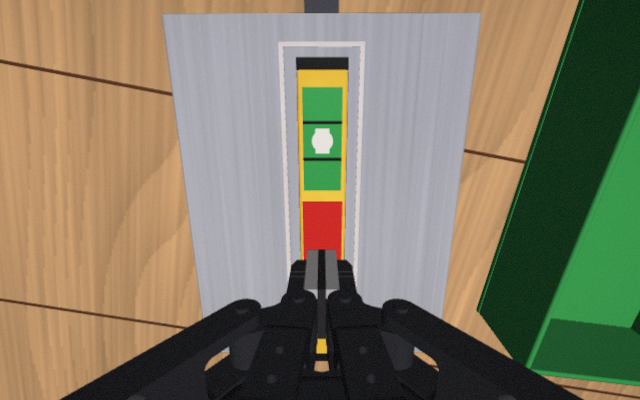

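The level lies inside the outlined strip, centred and right way up, with the vial towards the foot. The bubble is at (322,141) between marks at rows 122 and 159. Next I'll press with the closed fingertips.

```bash
cat >> h.py <<'E'
def bubble(save=None):
    c=bot.calibration("wrist");im=bot.camera("wrist")
    if save: cv2.imwrite(save,im[...,::-1])
    hsv=cv2.cvtColor(im,cv2.COLOR_RGB2HSV)
    g=cv2.inRange(hsv,(50,120,50),(75,255,255))[:,200:440]
    g=cv2.morphologyEx(g,cv2.MORPH_CLOSE,np.ones((9,9)))
    n,lab,st,ce=cv2.connectedComponentsWithStats(g);i=1+np.argmax(st[1:,4]);x,y,w,h,_=st[i];x+=200
    sub=hsv[y:y+h,x:x+w];wh=(sub[...,1]<60)&(sub[...,2]>150);ys,xs=np.nonzero(wh)
    dark=(sub[...,2]<60)&(sub[...,1]<256);rows=np.nonzero(dark.mean(1)>.5)[0]
    cs=np.split(rows,np.nonzero(np.diff(rows)>3)[0]+1)
    m=[k.mean()+y for k in cs if k.size and 5<k.mean()<h-6]
    u=x+w/2;z=.108
    B=cast(c,u,(ys.min()+ys.max())/2+y,z);M=[cast(c,u,k,z) for k in m];mid=sum(M)/len(M);d=(M[0]-M[-1])/np.linalg.norm(M[0]-M[-1])
    sc=1e3
    print("win",x,y,w,h,"marks",np.round(m,1),"spacing mm",np.linalg.norm(M[0]-M[-1])*sc,"bubble rows",ys.min()+y,ys.max()+y,"offset mm (towards foot +)",((B-mid)@d*sc).round(2))
E
python3 -m crank '[{"gripper":0,"travel":[0,0,25],"twist":[0,0,0]},{"gripper":0,"travel":[1,1,15],"twist":[0,0,0]},{"gripper":0,"travel":[0,0,5],"twist":[0,0,0]},{"gripper":0,"travel":[0,0,2],"twist":[0,0,0]},{"gripper":0,"travel":[0,0,0],"twist":[0,0,0]}]'
python3 -m crank '[{"gripper":0,"travel":[0,0,2],"twist":[0,0,0]},{"gripper":0,"travel":[0,0,2],"twist":[0,0,0]},{"gripper":0,"travel":[0,0,0],"twist":[0,0,0]}]'
python3 - <<'E'
from h import *
bubble()
E
```

```text
time: 15.75
ee_pos: [0.5691, 0.0044, 0.0692]
tcp_rot: [180.0, 0.0, 100.6]
wrist_force: [0.8, 0.7, 0.7]
opening: -0.0
grasp_force: 0.1
time: 16.12
ee_pos: [0.5692, 0.0052, 0.0654]
tcp_rot: [179.9, -0.1, 100.6]
wrist_force: [-1.1, 4.1, 6.7]
opening: -0.0003
grasp_force: 3.2
win 293 85 52 131 marks [130.  176.5] spacing mm 19.910793160999738 bubble rows 144 175 offset mm (towards foot +) -2.48
```

```bash
python3 -m crank '[{"gripper":0,"travel":[0,0,1],"twist":[0,0,0]},{"gripper":0,"travel":[0,0,1],"twist":[0,0,0]},{"gripper":0,"travel":[0,0,0],"twist":[0,0,0]},{"gripper":0,"travel":[0,0,0],"twist":[0,0,0]}]'
python3 -m crank '[{"gripper":0,"travel":[0,0,0.5],"twist":[0,0,0]},{"gripper":0,"travel":[0,0,0],"twist":[0,0,0]},{"gripper":0,"travel":[0,0,0],"twist":[0,0,0]},{"gripper":0,"travel":[0,0,0],"twist":[0,0,0]},{"gripper":0,"travel":[0,0,0],"twist":[0,0,0]},{"gripper":0,"travel":[0,0,0],"twist":[0,0,0]}]'
python3 - <<'E'
from h import *
bubble()
E
```

```text
time: 16.68
ee_pos: [0.5696, 0.0054, 0.0645]
tcp_rot: [179.8, -0.1, 100.6]
wrist_force: [-2.7, 6.4, 13.1]
opening: -0.0001
grasp_force: 6.5
time: 17.42
ee_pos: [0.5697, 0.0055, 0.0643]
tcp_rot: [179.8, -0.1, 100.6]
wrist_force: [-4.4, 5.9, 15.0]
opening: -0.0
grasp_force: 7.3
win 293 85 52 131 marks [129.5] spacing mm 0.0 bubble rows 158 189 offset mm (towards foot +) nanh.py:42: RuntimeWarning: invalid value encountered in divide
  B=cast(c,u,(ys.min()+ys.max())/2+y,z);M=[cast(c,u,k,z) for k in m];mid=sum(M)/len(M);d=(M[0]-M[-1])/np.linalg.norm(M[0]-M[-1])
```

```bash
sed -i 's/dark.mean(1)>.5/dark.mean(1)>.3/' h.py
python3 -m crank '[{"gripper":0,"travel":[0,0,-20],"twist":[0,0,0]},{"gripper":0,"travel":[0,0,-50],"twist":[0,0,0]},{"gripper":85,"travel":[0,0,-50],"twist":[0,0,0]},{"gripper":85,"travel":[50,0,0],"twist":[0,0,0]},{"gripper":85,"travel":[50,0,0],"twist":[0,0,0]},{"gripper":85,"travel":[0,0,0],"twist":[0,0,0]},{"gripper":85,"travel":[0,0,0],"twist":[0,0,0]}]'
cat >> h.py <<'E'
def knob(save=None,z=.12):
    c=bot.calibration("wrist");im=bot.camera("wrist")
    if save: cv2.imwrite(save,im[...,::-1])
    m=cv2.inRange(cv2.cvtColor(im,cv2.COLOR_RGB2HSV),(8,170,100),(18,255,255))
    cs,_=cv2.findContours(m,cv2.RETR_EXTERNAL,cv2.CHAIN_APPROX_NONE)
    for k in sorted(cs,key=cv2.contourArea)[-3:]:
        r=cv2.minAreaRect(k);P=cast(c,*r[0],z)
        b=cv2.boxPoints(r);W=np.array([cast(c,*p,z) for p in b]);e=[W[1]-W[0],W[2]-W[1]];e=max(e,key=np.linalg.norm)
        print("orange px",np.round(r[0],1),np.round(r[1],1),cv2.contourArea(k),P.round(4),"long side",np.linalg.norm(e).round(4),"yaw",np.degrees(np.arctan2(e[1],e[0])).round(1))
    return c,im
E
python3 - <<'E'
from h import *
knob("pics/w6.png");tool([.533,.196,.18],100)
E
```

```text
time: 18.35
ee_pos: [0.5505, 0.1026, 0.1819]
tcp_rot: [-180.0, 0.0, 100.6]
wrist_force: [-0.3, 0.5, 0.8]
opening: 0.0847
grasp_force: 0.0
orange px [80.9 35.2] [53.1  6.7] 6.5 [0.3699 0.1909 0.12  ] long side 0.0307 yaw -32.0
orange px [71.1 58.1] [49.4 11.8] 20.0 [0.3628 0.1752 0.12  ] long side 0.0311 yaw -9.5
orange px [319.1  76.4] [67.1 67.5] 3582.0 [0.5323 0.1951 0.12  ] long side 0.0446 yaw -27.0
t 18.4 pos [0.5505 0.1021 0.1819] rot [-1.7999e+02  2.0000e-02  1.0058e+02] q [10.5  6.1 10.2 94.  -0.  89.9] F [1.2 0.4 0.2] open 84.9
shift mm [95.5 -0.   1.9]
twist to upright pose [-0.0002  0.0004  0.0101]
```

View pics/w6.png

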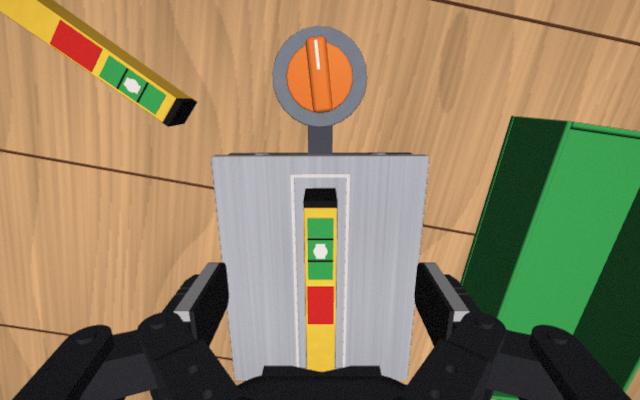

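The knob bar runs from (317,37) to (321,110), almost along the tool's x axis with a yaw of about 103.5°. The pressed bubble sat about 8.5 mm towards the hinge, which calls for about 0.97 rad clockwise. I'll go over the knob and take one position check.

```bash
python3 - <<'E'
from h import *
c=bot.calibration("wrist")
for z in(.12,.13):print(cast(c,317,37,z).round(4),cast(c,321,110,z).round(4),cast(c,319,73.5,z).round(4))
E
python3 -m crank '[{"gripper":85,"travel":[47,0,0],"twist":[0,0,-0.05]},{"gripper":85,"travel":[47,2.5,0],"twist":[0,0,0]},{"gripper":85,"travel":[0,0,30],"twist":[0,0,0]},{"gripper":85,"travel":[0,0,0],"twist":[0,0,0]},{"gripper":85,"travel":[0,0,0],"twist":[0,0,0]}]'
python3 - <<'E'
from h import *
c,im=knob();tool([.532,.1945,.061],103.5);print(proj(c,[.532,.1945,.125]))
m=cv2.inRange(cv2.cvtColor(im,cv2.COLOR_RGB2HSV),(0,0,200),(180,60,255))
ys,xs=np.nonzero(m[100:330,280:360]);print("white line",xs.mean()+280,ys.min()+100,ys.max()+100)
E
```

```text
[0.5266 0.2188 0.12  ] [0.5379 0.1727 0.12  ] [0.5321 0.1965 0.12  ]
[0.527  0.2172 0.13  ] [0.5379 0.173  0.13  ] [0.5323 0.1958 0.13  ]
time: 19.02
ee_pos: [0.5337, 0.1943, 0.1529]
tcp_rot: [180.0, 0.0, 103.4]
wrist_force: [-0.1, -0.8, 0.4]
opening: 0.0851
grasp_force: 0.0
orange px [ 80.2 133.3] [51.   4.2] 0.5 [0.3694 0.2149 0.12  ] long side 0.0295 yaw -24.1
orange px [ 70.4 154.1] [49.6 13. ] 12.0 [0.3633 0.1996 0.12  ] long side 0.0302 yaw -6.8
orange px [321.5 205.9] [73.3 64.2] 3379.5 [0.5327 0.2029 0.12  ] long side 0.0516 yaw -40.1
t 19.075 pos [0.5339 0.1944 0.1532] rot [179.94   0.   103.38] q [20.   6.8  7.6 90.8 -0.  96.6] F [-0.2 -0.8 -0.2] open 85.0
shift mm [ 0.6 -1.9 92.2]
twist to upright pose [ 0.0011  0.     -0.0022]
(np.float64(317.7393907093058), np.float64(219.3004822818497))
white line 313.9188255613126 187 329
```

```bash
python3 -m crank '[{"gripper":85,"travel":[1,-1,30],"twist":[0,0,0]},{"gripper":85,"travel":[0,0,30],"twist":[0,0,0]},{"gripper":85,"travel":[0,0,20],"twist":[0,0,0]},{"gripper":85,"travel":[0,0,10],"twist":[0,0,0]},{"gripper":85,"travel":[0,0,2],"twist":[0,0,0]},{"gripper":30,"travel":[0,0,0],"twist":[0,0,0]},{"gripper":15,"travel":[0,0,0],"twist":[0,0,0]},{"gripper":5,"travel":[0,0,0],"twist":[0,0,0]},{"gripper":5,"travel":[0,0,0],"twist":[0,0,0]},{"gripper":5,"travel":[0,0,0],"twist":[0,0,0]},{"gripper":5,"travel":[0,0,0],"twist":[0,0,0]}]' 60
```

```text
time: 20.45
ee_pos: [0.5312, 0.196, 0.0606]
tcp_rot: [-179.9, -0.0, 103.5]
wrist_force: [-5.4, -1.5, 5.9]
opening: 0.0127
grasp_force: 59.1
```

```bash
python3 -m crank '[{"gripper":5,"travel":[0,0,0],"twist":[0,0,0.1]},{"gripper":5,"travel":[0,0,0],"twist":[0,0,0.1]},{"gripper":5,"travel":[0,0,0],"twist":[0,0,0.1]},{"gripper":5,"travel":[0,0,0],"twist":[0,0,0.1]},{"gripper":5,"travel":[0,0,0],"twist":[0,0,0.1]},{"gripper":5,"travel":[0,0,0],"twist":[0,0,0.1]},{"gripper":5,"travel":[0,0,0],"twist":[0,0,0.1]},{"gripper":5,"travel":[0,0,0],"twist":[0,0,0.1]},{"gripper":5,"travel":[0,0,0],"twist":[0,0,0.1]},{"gripper":5,"travel":[0,0,0],"twist":[0,0,0.07]},{"gripper":5,"travel":[0,0,0],"twist":[0,0,0]},{"gripper":5,"travel":[0,0,0],"twist":[0,0,0]}]'
```

```text
time: 21.95
ee_pos: [0.533, 0.1955, 0.0606]
tcp_rot: [179.9, -0.0, 47.9]
wrist_force: [4.0, -3.5, 1.2]
opening: 0.013
grasp_force: 58.3
```

```bash
python3 -m crank '[{"gripper":40,"travel":[0,0,0],"twist":[0,0,0]},{"gripper":60,"travel":[0,0,0],"twist":[0,0,0]},{"gripper":60,"travel":[0,0,-40],"twist":[0,0,0]},{"gripper":60,"travel":[0,0,-40],"twist":[0,0,0]},{"gripper":40,"travel":[0,0,0],"twist":[0,0,-0.184]},{"gripper":0,"travel":[0,0,0],"twist":[0,0,-0.184]},{"gripper":0,"travel":[0,0,0],"twist":[0,0,-0.184]},{"gripper":0,"travel":[0,0,0],"twist":[0,0,-0.184]},{"gripper":0,"travel":[0,0,0],"twist":[0,0,-0.184]},{"gripper":0,"travel":[-49,0,0],"twist":[0,0,0]},{"gripper":0,"travel":[-49,0,0],"twist":[0,0,0]},{"gripper":0,"travel":[-48,0,0],"twist":[0,0,0]}]' 40
python3 -m crank '[{"gripper":0,"travel":[-48,0,0],"twist":[0,0,0]},{"gripper":0,"travel":[0,0,0],"twist":[0,0,0]},{"gripper":0,"travel":[0,0,0],"twist":[0,0,0]}]'
python3 - <<'E'
from h import *
tool([.569,.0045,.07],100.6);bubble("pics/w7.png")
E
```

```text
time: 23.45
ee_pos: [0.559, 0.0514, 0.1401]
tcp_rot: [180.0, -0.0, 100.7]
wrist_force: [0.4, -0.2, -0.1]
opening: 0.0
grasp_force: 0.0
time: 23.82
ee_pos: [0.5677, 0.0055, 0.14]
tcp_rot: [-180.0, -0.0, 100.6]
wrist_force: [0.2, 0.6, -0.1]
opening: 0.0002
grasp_force: 0.0
t 23.825 pos [0.5677 0.0055 0.14  ] rot [-1.7999e+02 -2.0000e-02  1.0058e+02] q [ 0.5  6.7  6.1 89.4  0.  80. ] F [ 0.2  0.6 -0.1] open 0.2
shift mm [-1.3  1.1 70. ]
twist to upright pose [-0.0002 -0.0004 -0.0003]
win 304 96 35 92 marks [127. 160.] spacing mm 21.29566644908823 bubble rows 117 140 offset mm (towards foot +) 9.71
```

```bash
python3 -m crank '[{"gripper":0,"travel":[-1,1,40],"twist":[0,0,0]},{"gripper":0,"travel":[0,0,20],"twist":[0,0,0]},{"gripper":0,"travel":[0,0,5],"twist":[0,0,0]},{"gripper":0,"travel":[0,0,2],"twist":[0,0,0]},{"gripper":0,"travel":[0,0,1],"twist":[0,0,0]},{"gripper":0,"travel":[0,0,0],"twist":[0,0,0]}]'
python3 -m crank '[{"gripper":0,"travel":[0,0,1],"twist":[0,0,0]},{"gripper":0,"travel":[0,0,1],"twist":[0,0,0]},{"gripper":0,"travel":[0,0,0],"twist":[0,0,0]},{"gripper":0,"travel":[0,0,0],"twist":[0,0,0]}]'
```

```text
time: 24.62
ee_pos: [0.5694, 0.0048, 0.073]
tcp_rot: [179.9, -0.0, 100.6]
wrist_force: [-1.2, 1.6, 1.7]
opening: -0.0
grasp_force: 0.9
time: 25.12
ee_pos: [0.5691, 0.0047, 0.0704]
tcp_rot: [180.0, -0.0, 100.6]
wrist_force: [-0.0, 3.2, 5.4]
opening: 0.0
grasp_force: 2.5
```

```bash
python3 -m crank '[{"gripper":0,"travel":[0,0,1],"twist":[0,0,0]},{"gripper":0,"travel":[0,0,0.5],"twist":[0,0,0]},{"gripper":0,"travel":[0,0,0],"twist":[0,0,0]},{"gripper":0,"travel":[0,0,0],"twist":[0,0,0]}]'
python3 -m crank '[{"gripper":0,"travel":[0,0,0],"twist":[0,0,0]},{"gripper":0,"travel":[0,0,0],"twist":[0,0,0]},{"gripper":0,"travel":[0,0,0],"twist":[0,0,0]},{"gripper":0,"travel":[0,0,0],"twist":[0,0,0]},{"gripper":0,"travel":[0,0,0],"twist":[0,0,0]},{"gripper":0,"travel":[0,0,0],"twist":[0,0,0]},{"gripper":0,"travel":[0,0,0],"twist":[0,0,0]}]'
python3 - <<'E'
from h import *
bubble("pics/w8.png");tool([.569,.0045,.07],100.6)
E
```

```text
time: 25.62
ee_pos: [0.5693, 0.0049, 0.0696]
tcp_rot: [179.9, -0.0, 100.6]
wrist_force: [-1.3, 4.5, 9.7]
opening: 0.0002
grasp_force: 4.7
time: 26.5
ee_pos: [0.5693, 0.0049, 0.0696]
tcp_rot: [179.9, -0.0, 100.6]
wrist_force: [-0.6, 5.2, 8.7]
opening: -0.0001
grasp_force: 4.7
win 292 87 52 132 marks [133. 180.] spacing mm 20.843395031221498 bubble rows 139 171 offset mm (towards foot +) 0.89
t 26.55 pos [0.5693 0.0049 0.0695] rot [ 1.7991e+02 -3.0000e-02  1.0061e+02] q [ 0.5  6.9 -1.5 81.6  0.  79.9] F [-0.6  6.   8.4] open -0.5
shift mm [-0.4 -0.4 -0.5]
twist to upright pose [ 0.0015 -0.0005  0.0002]
```

```bash
python3 -m crank '[{"gripper":0,"travel":[0,0,0.5],"twist":[0,0,0]},{"gripper":0,"travel":[0,0,0],"twist":[0,0,0]},{"gripper":0,"travel":[0,0,0],"twist":[0,0,0]},{"gripper":0,"travel":[0,0,0],"twist":[0,0,0]},{"gripper":0,"travel":[0,0,0],"twist":[0,0,0]},{"gripper":0,"travel":[0,0,0],"twist":[0,0,0]},{"gripper":0,"travel":[0,0,0],"twist":[0,0,0]},{"gripper":0,"travel":[0,0,0],"twist":[0,0,0]},{"gripper":0,"travel":[0,0,0],"twist":[0,0,0]},{"gripper":0,"travel":[0,0,0],"twist":[0,0,0]}]'
python3 - <<'E'
from h import *
bubble("pics/w9.png")
E
```

```text
time: 27.8
ee_pos: [0.5694, 0.005, 0.0693]
tcp_rot: [179.9, -0.0, 100.6]
wrist_force: [-1.2, 5.2, 11.0]
opening: -0.0005
grasp_force: 5.6
win 292 87 52 132 marks [133. 180.] spacing mm 20.81172229180633 bubble rows 140 172 offset mm (towards foot +) 0.45
```

View pics/w9.png

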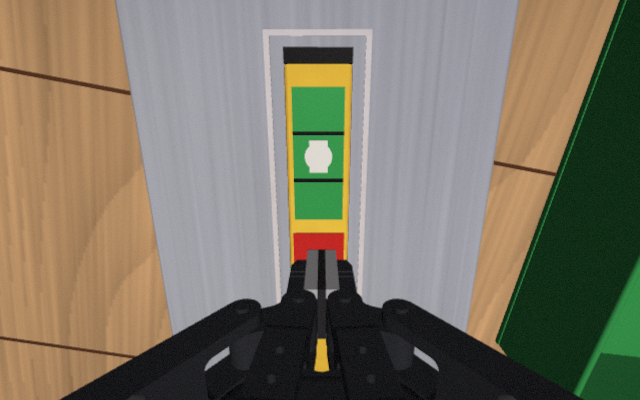

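The bubble (row 156) sits midway between its marks (rows 133 and 180). The fingertips are on the red pad at about 11 N and the level is inside the strip, so I'm handing in.

```bash
python3 -c "
from workcell import bot
print(bot.job_done())"
```

```text
the job is handed in; nothing more can be done
None
```

I laid the yellow level along the strip and let go of it, turned the knob about 0.97 rad clockwise, and handed the job in at about 28 s, still pressing the red pad at about 11 N with the bubble within about 0.5 mm of centre; no verdict was returned.

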